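# Prop up the bench readout on its folding leg

## Task

The white readout unit stands in its rack with the orange prop leg on its back only part way out. While it is still in the rack, push the leg out all the way and press it firmly but gently home against its stop; then lift the unit out and set it down gently in the middle of the blue mat, square to the mat with its screen towards the robot's side, so that it stands leaning back on the leg. Let go of it, and leave everything else on the bench where it is.

Things in the scene. Friction and masses are not known exactly. Their poses are not given: they have to be found in the camera images.
- unit: flat white readout unit, loose, 0.4 to 0.7 kg: a plate 18 thick (own x), 180 wide (own y), top edge 156 above its underside. Origin: centre of its underside; own z up, own x from the screen to the back, where the leg is. It stands on a bar of 4 radius under its front edge, so set free it tips back; with the leg at its stop it rests on bar and leg foot, leaning back (top to own +x) about 0.21 rad
- unit_grip (a point): point in the plate's middle plane (own x = 0), mid width, 135 above the unit's underside, 21 below its top edge: a good place to pinch, fingers in front and behind; the unit's axes
- leg_foot (a point): centre of the 5 radius rubber foot at the leg's free lower corner, 80 from the hinge axis, 27 above the unit's underside; the leg's axes
- leg_edge (a point): on the leg's middle plane, 80 from the hinge axis, 120 above the unit's underside; the leg's axes. The leg opens like a door: along the unit's back (pointing to its +y) at 0, growing as the free edge swings away behind; it starts at 0.40 to 1.20 rad and stays where left, rubbing with 1 N at 65 from the axis. Best pushed on its inner face by fingers let down between it and the back
- rack: rack fixed to the bench: grey base 90 x 220 x 10 with an aluminium channel at either end that holds the unit's side edges (outer 10) with 2 play; channels reach 75 above the bench, open at the top. Origin: centre of its underside; own y along the slot, own x as the unit's (which stands in it, underside at 10, leaning back about 0.04 rad in the play)
- mat: blue mat fixed to the bench, 240 (own x) x 240 (own y) x 4 thick. Origin: centre of its underside. Own x points away from the robot's side: the unit's own x and the leg must end up that way
- spool: white plastic spool, 54 across, 75 high, upright; bystander
- disc_steel: steel specimen disc, 50 across, 18 high; bystander
- disc_brass: brass specimen disc, 50 across, 18 high; bystander
- mouse: black wireless mouse 100 x 58 x 34; bystander
- driver: screwdriver lying on the bench; bystander
- paste_jar: small jar, 56 across, 60 high; bystander
- leg: orange prop leg: upright plate 7 thick, reaching 3 to 82 from its hinge axis, 28 to 140 above the unit's underside. Origin on the hinge axis, 120 above the underside, 18 behind the unit's middle plane (unit's x), 60 to the unit's -y. Own y along the leg to its free edge, own z up, own -x out of the inner face, which looks at the unit's back. Fingers must not press it with over 12 N
- buffer (a joint): stiff spring in the leg's stop, 16 N m/rad: under 0.006 rad while the leg swings, more only when the leg is pressed against the stop. Home means over 0.020 for 0.2 s (5 N at 65 from the hinge axis, 4 N at 80). Where the stop lies cannot be seen: it ends the swing somewhere from 1.40 to 1.80 rad off the back, 0.6 to 1.0 rad from the start, another place each time, and must be felt
Things that resemble listed ones, but are neither listed nor needed, are in the scene too. There is more than one size of the rack; the one meant has the size given above.

How it is judged:
On the way, in this order (a step that is already met when the one before it is completed fails the run):
1. the leg is pressed home against its stop (stop spring over 0.020 rad) by the fingers, while the unit stands in the rack (value of joint buffer above 0.02 rad and contact force between the fingers and leg above 2 N and z of unit in the frame of rack below 0.025 m and horizontal distance between unit and rack below 0.02 m), for 0.2 s.
2. the unit is lifted clear of the rack with the leg still out (z of unit in the frame of rack above 0.08 m and y of leg_foot in the frame of unit below -0.035 m and x of leg_foot in the frame of unit above 0.08 m), for 0.1 s.
At the end, for the whole second after the job is handed in: Unit at rest on the mat, leaning back 0.14 to 0.28 rad; leg still out (foot over 80 mm to +x, over 35 mm to -y in the unit's frame), foot down at the mat's +x side; underside's middle within 35 mm (mat y) and -95 to +25 mm (mat x) of the mat's middle; y axes within 0.2 rad (x of unit in the frame of mat between -0.095 and 0.025 m and y of unit in the frame of mat between -0.035 and 0.035 m and angle between the y axis of unit and the y axis of mat, either way round below 0.2 rad and angle between unit's own z axis and vertical between 0.14 and 0.28 rad and x of leg_foot in the frame of mat above 0.02 m and z of leg_foot in the frame of mat below 0.013 m and y of leg_foot in the frame of unit below -0.035 m and x of leg_foot in the frame of unit above 0.08 m and linear speed of unit below 0.02 m/s and angular speed of unit below 0.1 rad/s); the robot touches nothing.
It fails at once if the fingers press the leg with more than 12 N (contact force between the fingers and leg above 12 N).
It fails at once if the unit is set down on the mat with more than 80 N (contact force between unit and mat above 80 N).
It fails at once if a bystander is moved more than 25 mm (distance of any of spool, disc_steel, disc_brass, mouse, driver, paste_jar from where it was at the start of the episode above 0.025 m).
It also fails if it takes over 72 s, if anything falls off the work surface, if the arm or the gripper's body presses on something with over 40 N, if the wrist force passes 120 N, or if a joint passes its speed limit or range.

## Robot

A 7-joint arm with a two-finger parallel gripper is mounted at the origin on the work surface. World frame = base frame: x ahead of the robot, y to its left, z up, the work surface at z = 0. Lengths are in m, angles in rad, forces in N, time in s.
With the tool pointing down it reaches from about 0.35 to 0.9 m from the base axis. Payload 8.1 kg.
Tool frame: the origin (TCP) lies between the finger pads; the fingertips stand 17 mm ahead of it and the grasp point (between the pads) lies 2 mm behind it; x points along the fingers, z is the direction in which the jaws open and shut, and the axes are right-handed (so a half turn about x gives the same grasp; the last joint's range is limited). The gripper opens to 92 mm and grips with 3 to 60 N. Pads are 19 mm wide; open, the fingers measure 130 mm over their backs; the gripper's body (75 mm by 190 mm) begins 47 mm behind the grasp point.
Start: joints at [-1.302, 0.434, 0.025, 1.573, -0.012, 1.134, -0.075], TCP at [0.227, 0.582, 0.244] pointing down, gripper open.
Joint ranges: [-2.62, 2.62], [-0.44, 2.09], [-1.27, 1.32], [0.08, 2.57], [-1.32, 4.46], [0.12, 2], [-2.74, 2.74]. Speed limits (rad/s): [2.22, 2.22, 3.01, 3.01, 3.14, 3.14, 3.14].

## Interface

Orientations are given as [roll, pitch, yaw] about the fixed x, y, z axes, in that order (R = Rz(yaw) Ry(pitch) Rx(roll)).
In Python, from bench import arm gives the robot as it stands.
- The arm moves only by the shell command python3 -m inch 'ROWS' [OPENING] [FORCE]. ROWS is JSON, a list of rows, each an object with "dp": the shift along the tool's x, y, z in m, a list of three; "rot": the turn, a rotation vector about the tool's x, y, z in rad, a list of three. A call has 1 to 8 rows; each row is the pose to reach, as a shift and turn from the pose commanded when the call began, along the tool's axes at that moment; what a row does not reach only later rows make up. A row lasts 1/12 s, in which the tool goes at most 41.7 mm and 7.16 degrees, less where a joint would pass 70% of its speed; a pose out of reach is approached as far as the arm can. A call with a gripper value outside its range is refused whole. OPENING is the gripper command: -1 is shut, 1 is fully open, values between are in proportion, set as the call begins (- or left out, the last holds). The fingers move at their own pace and stop on an object; FORCE is the grip in N (left out, the last holds). Time passes only in rows, so rows that repeat a pose let the fingers close. It gives the time, the measured TCP pose, the force and the opening at its end, in the units of the state.
- arm.get_state(): the state, without advancing time (a new reading comes with each control period).
- arm.capture(name): name is "side" or "top"; returns the picture (384x512x3 uint8, blue, green, red); there is no depth.
- arm.camera_info(name): a dict with "fx", "fy", "cx", "cy" (pixels), "camera_from_world" (4x4, takes a point from world to camera coordinates). Camera axes: x right, y up, looking along -z (the intrinsics and any distortion apply to the point x, -y, -z); pixel columns grow to the right and rows downward; lengths in m; the calibration is good to about 2 mm. A picture is of the moment at which its call begins. camera_info takes no time and is no camera call.
- arm.job_done(): hands the job in, once; it reports no verdict.
The state is a dict: "clock": time; "q": joint angles; "dq": joint speeds; "tau": joint torques, N m; "ee_pos": TCP position; "tcp_rot": TCP orientation; "ft_force": force on the tool from outside, world axes, zero at the start; "moment": the same for the moment, N m; "grip_width": opening from 0.0 (shut) to 1.0 (fully open).
Only numpy, scipy, OpenCV 4.12 (cv2) and the standard library are available. Lean on these libraries where they do the work, as an engineer would, in place of code of your own. Each camera call takes 0.05 s, during which the arm holds its last target.

## Working session

There is one attempt and no reset: what is moved stays moved. The work goes in short steps, Python scripts to look and compute and a shell command to move; the robot and the scene stay as the last step left them, time stands still between calls to the robot, and variables do not carry over. Pictures are saved under pics/ and viewed, and the job is handed in when it is done.

```bash
ls; mkdir -p pics
python3 - <<'E'
from bench import arm
import cv2
for n in ("side","top"):
    cv2.imwrite(f"pics/{n}0.png",arm.capture(n)); print(n,arm.camera_info(n))
print(arm.get_state())
E
```

```text
pics
side {'fx': 378.8056713962545, 'fy': 378.8056713962545, 'cx': 254.46581098320578, 'cy': 194.48460553380082, 'camera_from_world': array([[ 0.99654701, -0.0809393 , -0.01851698, -0.55877388],
       [ 0.07037212,  0.70498955,  0.70571772, -0.11008993],
       [-0.04406602, -0.70458396,  0.7082511 , -1.16749803],
       [ 0.        ,  0.        ,  0.        ,  1.        ]])}
top {'fx': 378.73513200069044, 'fy': 378.73513200069044, 'cx': 252.26239701584072, 'cy': 188.46800296825228, 'camera_from_world': array([[ 0.00575216, -0.99986723, -0.01524601,  0.01034494],
       [ 0.98482953,  0.00302014,  0.17349834, -0.58815729],
       [-0.17342926, -0.01601271,  0.98471614, -1.24554335],
       [ 0.        ,  0.        ,  0.        ,  1.        ]])}
{'clock': 0.1, 'q': array([-1.30158232,  0.43514864,  0.02501189,  1.57397436, -0.01162669,
        1.13397937, -0.07507296]), 'dq': array([ 0.00039429, -0.00182976, -0.000997  , -0.00241023, -0.00112918,
        0.00027355, -0.00251901]), 'tau': array([ 3.63833511e-03, -6.69122601e+01,  9.88581218e-01, -3.15146685e+01,
       -6.03549834e-02,  3.73735128e-02,  6.51628579e-05]), 'ee_pos': array([0.22697509, 0.58188775, 0.24303903]), 'tcp_rot': array([-3.05587219,  1.56943213, -1.85697797]), 'ft_force': array([-0.27845575,  0.16720669, -0.8401033 ]), 'moment': array([-0.0487167 ,  0.02500347,  0.03495265]), 'grip_width': 0.9954478148426562}
```

View pics/side0.png

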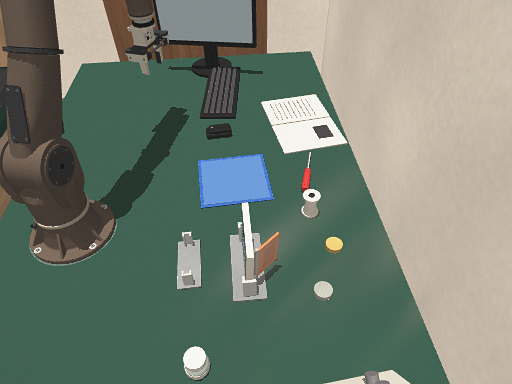

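View pics/top0.png

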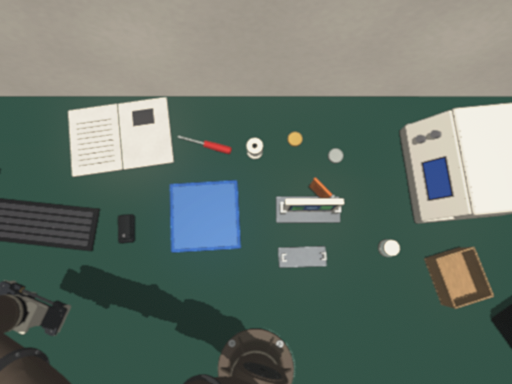

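The unit is the white plate in the larger rack: side (250,250), top (311,204). Look-alikes are the small empty rack at top (302,257) and the white and grey box at top (485,160). The mat is at top (205,216), and the leg at top (322,188). I'll check this in close crops.

```bash
cat > h.py <<'E'
import numpy as np, cv2
from bench import arm
from scipy.spatial.transform import Rotation as R
C={n:arm.camera_info(n) for n in("side","top")}
def proj(n,P):
    c=C[n];P=np.atleast_2d(P);M=c["camera_from_world"];p=P@M[:3,:3].T+M[:3,3]
    return np.c_[c["cx"]+c["fx"]*p[:,0]/-p[:,2], c["cy"]-c["fy"]*p[:,1]/-p[:,2]]
def ray(n,u,v):
    c=C[n];M=c["camera_from_world"];d=np.array([(u-c["cx"])/c["fx"],-(v-c["cy"])/c["fy"],-1])
    return -M[:3,:3].T@M[:3,3], M[:3,:3].T@d
def atz(n,u,v,z):
    o,d=ray(n,u,v);return o+d*(z-o[2])/d[2]
def crop(n,img,x0,y0,x1,y1,k,name,pts=None):
    im=cv2.resize(img[y0:y1,x0:x1],None,fx=k,fy=k,interpolation=cv2.INTER_CUBIC)
    if pts is not None:
        for u,v in proj(n,pts): cv2.circle(im,(int((u-x0+.5)*k),int((v-y0+.5)*k)),2,(255,0,255),-1)
    cv2.imwrite(name,im)
E
python3 - <<'E'
from h import *
for n in C:
    print(n,ray(n,0,0)[0])
t=cv2.imread("pics/top0.png");s=cv2.imread("pics/side0.png")
crop("top",t,265,165,355,235,8,"pics/tc.png")
crop("side",s,215,195,295,305,5,"pics/sc.png")
# mat contour
for n,i in(("top",t),("side",s)):
    hsv=cv2.cvtColor(i,cv2.COLOR_BGR2HSV);m=cv2.inRange(hsv,(100,120,90),(125,255,255))
    cs=max(cv2.findContours(m,0,2)[0],key=cv2.contourArea);b=cv2.boxPoints(cv2.minAreaRect(cs)) if n=="top" else cv2.approxPolyDP(cs,8,True)[:,0]
    print(n,b.tolist());print(np.array([atz(n,u,v,.004)[:2] for u,v in b]).round(4).tolist())
E
```

```text
side [ 0.51314471 -0.7902149   0.89422738]
top [ 0.3631615  -0.00782463  1.32870868]
top [[166.51657104492188, 182.81491088867188], [237.3729248046875, 179.08563232421875], [241.04696655273438, 248.89224243164062], [170.19061279296875, 252.62152099609375]]
[[0.616, 0.3203], [0.6303, 0.0671], [0.3843, 0.0513], [0.3702, 0.2964]]
side [[262, 154], [198, 160], [201, 207], [273, 199]]
[[0.6135, 0.304], [0.377, 0.2938], [0.3923, 0.0558], [0.6273, 0.0686]]
```

View pics/tc.png

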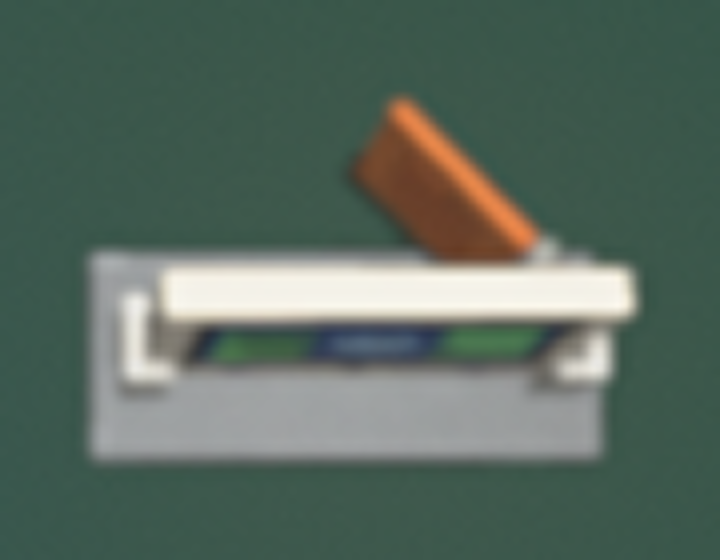

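View pics/sc.png

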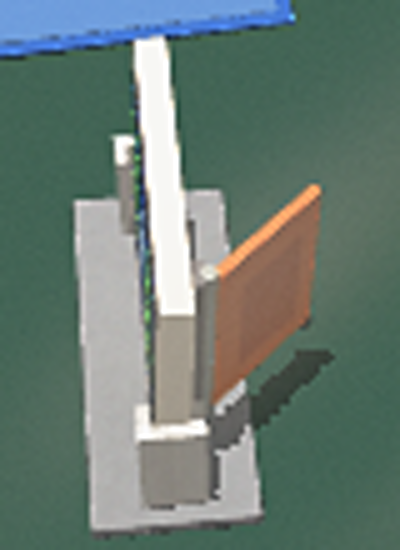

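```bash
cat > fit0.py <<'E'
from h import *
from scipy.optimize import least_squares
T=lambda a:np.array(a)/8+[265-.5,165-.5]
S=lambda a:np.array(a)/5+[215-.5,195-.5]
hx,hy=.045,.11
rack=[("top",T((93,255)),(hx,hy,.01)),("top",T((93,462)),(-hx,hy,.01)),("top",T((604,462)),(-hx,-hy,.01)),
("side",S((91,530)),(-hx,-hy,.01)),("side",S((263,517)),(hx,-hy,.01)),("side",S((75,200)),(-hx,hy,.01)),("side",S((221,191)),(hx,hy,.01))]
u=.009;w=.09;t=.156
unit=[("top",T((161,265)),(u,w,t)),("top",T((636,265)),(u,-w,t)),("top",T((636,319)),(-u,-w,t)),("top",T((161,319)),(-u,w,t)),
("side",S((134,37)),(-u,w,t)),("side",S((166,37)),(u,w,t)),("side",S((156,316)),(-u,-w,t)),("side",S((195,316)),(u,-w,t))]
leg=[("top",T((404,94)),(0,.082,.02)),("side",S((320,186)),(0,.082,.02)),("side",S((310,325)),(0,.082,-.092))]
def unitpose(p): # x,y,yaw,tilt ; z .01
    return np.array([p[0],p[1],.010]),R.from_euler("ZY",[p[2],p[3]])
def legpts(o,r,a,P): # open angle a: leg y axis from +y rotating to +x => rotate -a about z
    return o+r.apply(np.array([.018,-.06,.12])+R.from_euler("z",-a).apply(P))
def res(p):
    e=[]
    for n,q,P in rack: e.append(proj(n,np.array([p[0],p[1],0])+R.from_euler("z",p[2]).apply(P))[0]-q)
    o,r=unitpose(p[3:7])
    for n,q,P in unit: e.append(proj(n,o+r.apply(P))[0]-q)
    for n,q,P in leg: e.append(proj(n,legpts(o,r,p[7],P))[0]-q)
    return np.ravel(e)
if __name__=="__main__":
    s=least_squares(res,[.4,-.2,0,.4,-.2,0,.04,.8],loss="soft_l1");print(s.x.round(4));print(res(s.x).reshape(-1,2).round(1).tolist())
    np.save("fit0.npy",s.x)
E
python3 fit0.py
python3 - <<'E'
from h import *
for n in("top","side"):
    i=cv2.imread(f"pics/{n}0.png")
    hsv=cv2.cvtColor(i,cv2.COLOR_BGR2HSV);m=cv2.inRange(hsv,(105,120,90),(125,255,255))
    cs=max(cv2.findContours(m,0,2)[0],key=cv2.contourArea);b=cv2.approxPolyDP(cs,5,True)[:,0]
    print(n,b.tolist());P=np.array([atz(n,u,v,.004)[:2] for u,v in b]);print(P.round(4).tolist(),P.mean(0))
E
```

```text
[ 0.524  -0.1807  0.0068  0.5248 -0.1812  0.0033  0.032   0.8712]
[[-0.0, -0.2], [0.3, -0.5], [-0.1, -0.7], [-0.5, 0.5], [-0.1, -0.0], [-0.7, -0.0], [0.1, -0.6], [0.5, 0.3], [-0.6, 0.3], [-0.3, -0.7], [0.6, -0.7], [-0.3, 0.3], [0.1, -0.1], [-0.1, 0.1], [-0.2, -0.4], [0.1, 0.4], [0.3, 0.7], [-0.1, -1.1]]
top [[235, 180], [170, 184], [171, 251], [240, 247]]
[[0.627, 0.0755], [0.6118, 0.3076], [0.3757, 0.2939], [0.3907, 0.055]] [0.50130262 0.18299513]
side [[262, 155], [198, 160], [201, 207], [273, 199]]
[[0.613, 0.2982], [0.377, 0.2938], [0.3923, 0.0558], [0.6273, 0.0686]] [0.50239559 0.17908452]
```

```bash
cat >> h.py <<'E'
def plan(pos,Rt,base=None,Rb=None):
    s=arm.get_state();Rb=R.from_euler("xyz",s["tcp_rot"]) if Rb is None else Rb
    b=s["ee_pos"] if base is None else np.array(base)
    d=Rb.inv().apply(np.array(pos)-b); rv=(Rb.inv()*Rt).as_rotvec()
    print("dp",d.round(4),"|%.3f|"%np.linalg.norm(d),"rot",rv.round(4),"deg %.1f"%np.degrees(np.linalg.norm(rv)))
def Rdown(zdir): # tool x down, z along given horizontal dir
    x=np.array([0,0,-1.]);z=np.array(zdir,float);z/=np.linalg.norm(z);y=np.cross(z,x)
    return R.from_matrix(np.c_[x,y,z])
def st():
    s=arm.get_state();print("t %.2f"%s["clock"],"p",s["ee_pos"].round(4),"F",s["ft_force"].round(2),"M",s["moment"].round(2),"g %.3f"%s["grip_width"]);return s
E
python3 - <<'E'
from h import *
s=st();print(R.from_euler("xyz",s["tcp_rot"]).as_matrix().round(3))
for zz in((0,1,0),(0,-1,0)):
    plan([.58,-.155,.30],Rdown(zz))
for u,v,h in((255,146,.075),(336,155,.018),(295,139,.018)): print(atz("top",u,v,h).round(3))
E
```

```text
t 0.10 p [0.227  0.5819 0.243 ] F [-0.28  0.17 -0.84] M [-0.05  0.03  0.03] g 0.995
[[-0.    -0.932  0.363]
 [-0.001  0.363  0.932]
 [-1.    -0.    -0.001]]
dp [-0.0561 -0.5967 -0.5583] |0.819| rot [-3.719e-01 -1.400e-03 -1.000e-04] deg 21.3
dp [-0.0561 -0.5967 -0.5583] |0.819| rot [ 2.7697e+00 -2.0000e-04  1.9000e-03] deg 158.7
[0.732 0.004 0.075]
[ 0.716 -0.284  0.018]
[ 0.775 -0.139  0.018]
```

```bash
python3 -m inch '[{"dp":[-0.007,-0.028,-0.026],"rot":[-0.05,0,0]},{"dp":[-0.014,-0.056,-0.052],"rot":[-0.1,0,0]},{"dp":[-0.021,-0.084,-0.079],"rot":[-0.15,0,0]},{"dp":[-0.028,-0.112,-0.105],"rot":[-0.2,0,0]},{"dp":[-0.035,-0.14,-0.131],"rot":[-0.25,0,0]},{"dp":[-0.042,-0.168,-0.157],"rot":[-0.3,0,0]},{"dp":[-0.049,-0.196,-0.184],"rot":[-0.34,0,0]},{"dp":[-0.056,-0.224,-0.21],"rot":[-0.372,0,0]}]' -1 20
python3 - <<'E'
from h import *
st();plan([.58,-.155,.30],Rdown((0,1,0)))
E
```

```text
clock: 0.77
ee_pos: [0.3597, 0.3032, 0.2999]
tcp_rot: [2.124, 1.57, -2.586]
ft_force: [1.6, 0.2, -0.4]
grip_width: 0.469
t 0.77 p [0.3597 0.3032 0.2999] F [ 1.62  0.19 -0.38] M [ 0.03 -0.07  0.01] g 0.469
dp [-1.000e-04 -2.192e-01 -4.587e-01] |0.508| rot [ 0.0023 -0.0002 -0.0003] deg 0.1
```

```bash
python3 -m inch '[{"dp":[0,-0.017,-0.035],"rot":[0,0,0]},{"dp":[0,-0.034,-0.07],"rot":[0,0,0]},{"dp":[0,-0.051,-0.105],"rot":[0,0,0]},{"dp":[0,-0.068,-0.14],"rot":[0,0,0]},{"dp":[0,-0.085,-0.175],"rot":[0,0,0]},{"dp":[0,-0.102,-0.21],"rot":[0,0,0]},{"dp":[0,-0.119,-0.245],"rot":[0,0,0]},{"dp":[0,-0.136,-0.28],"rot":[0,0,0]}]'
python3 - <<'E'
from h import *
st();plan([.58,-.155,.30],Rdown((0,1,0)))
E
```

```text
clock: 1.43
ee_pos: [0.4957, 0.0234, 0.2997]
tcp_rot: [0.777, 1.571, 2.348]
ft_force: [1.1, 0.1, 0.0]
grip_width: 0.005
t 1.43 p [0.4957 0.0234 0.2997] F [1.07 0.14 0.02] M [ 0.09 -0.07  0.03] g 0.005
dp [-0.0003 -0.0842 -0.1784] |0.197| rot [ 0.0004  0.0001 -0.0001] deg 0.0
```

```bash
python3 -m inch '[{"dp":[0,-0.017,-0.036],"rot":[0,0,0]},{"dp":[0,-0.034,-0.072],"rot":[0,0,0]},{"dp":[0,-0.05,-0.108],"rot":[0,0,0]},{"dp":[0,-0.067,-0.144],"rot":[0,0,0]},{"dp":[0,-0.083,-0.179],"rot":[0,0,0]},{"dp":[0,-0.083,-0.179],"rot":[0,0,0]}]'
python3 - <<'E'
from h import *
s=st();print(s["q"].round(2));plan([.58,-.155,.30],Rdown((0,1,0)))
for n in("top","side"): cv2.imwrite(f"pics/{n}1.png",arm.capture(n))
t=cv2.imread("pics/top1.png");crop("top",t,240,100,400,240,5,"pics/t1.png");
t=cv2.imread("pics/side1.png");crop("side",t,190,110,350,310,3,"pics/s1.png")
E
```

```text
clock: 1.93
ee_pos: [0.5791, -0.1623, 0.2992]
tcp_rot: [3.106, 1.566, -1.615]
ft_force: [-1.0, 0.4, 0.2]
grip_width: 0.004
t 1.93 p [ 0.5791 -0.1623  0.2992] F [-0.98  0.38  0.25] M [-0.01  0.1   0.  ] g 0.004
[-0.13  0.37  0.45  1.58 -0.16  1.23  1.9 ]
dp [-0.0009 -0.0008  0.0073] |0.007| rot [-0.0083 -0.005  -0.0002] deg 0.6
```

View pics/t1.png

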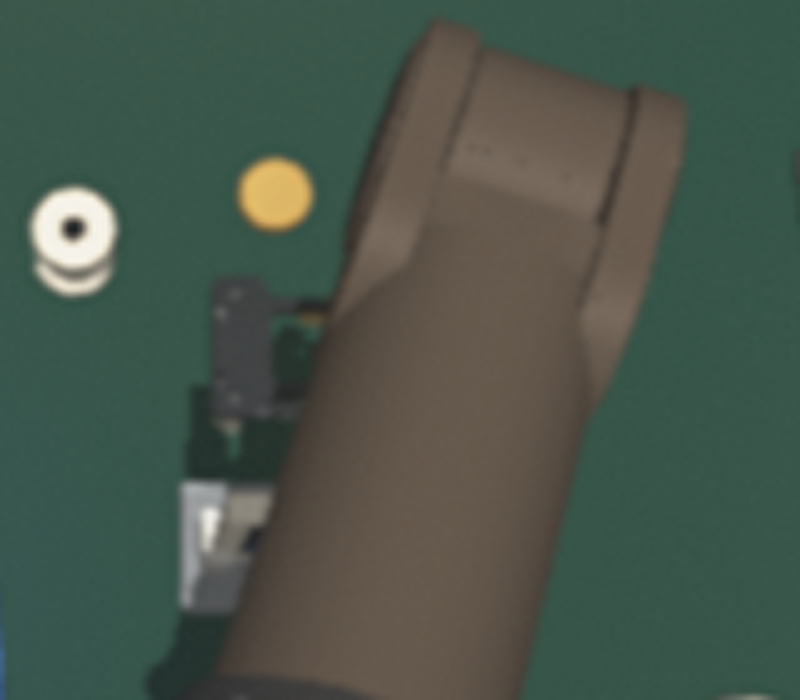

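View pics/s1.png

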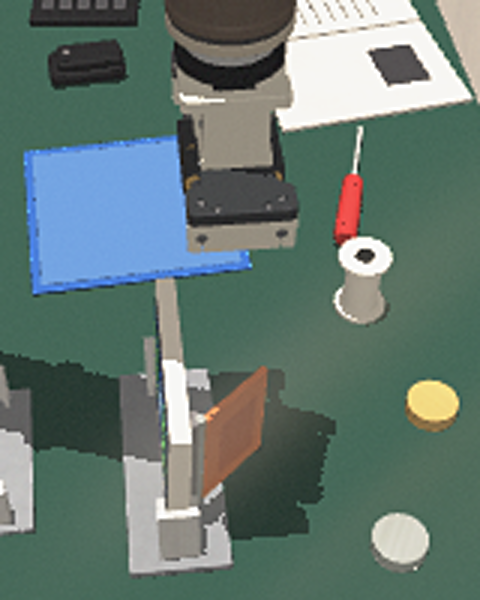

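```bash
python3 -c "
from h import *
st();plan([.58,-.157,.128],Rdown((0,1,0)))"
```

```text
t 2.03 p [ 0.5783 -0.1557  0.2989] F [ 0.13  0.23 -0.53] M [ 0.1  -0.02 -0.03] g 0.004
dp [ 0.1709 -0.002  -0.0012] |0.171| rot [-0.0034 -0.0006 -0.0015] deg 0.2
```

The tool is above and clear of the scene. The side view shows the leg at crop (235,430) and the fingers hidden behind the gripper body at (240,220). I'll descend between the leg and the back.

```bash
python3 -m inch '[{"dp":[0.03,-0.001,-0.001],"rot":[0,0,0]},{"dp":[0.06,-0.002,-0.001],"rot":[0,0,0]},{"dp":[0.09,-0.002,-0.001],"rot":[0,0,0]},{"dp":[0.115,-0.002,-0.001],"rot":[0,0,0]},{"dp":[0.135,-0.002,-0.001],"rot":[0,0,0]},{"dp":[0.153,-0.002,-0.001],"rot":[0,0,0]},{"dp":[0.167,-0.002,-0.001],"rot":[0,0,0]},{"dp":[0.17,-0.002,-0.001],"rot":[0,0,0]}]'
python3 - <<'E'
from h import *
s=st()
for n in("top","side"): cv2.imwrite(f"pics/{n}2.png",arm.capture(n))
t=cv2.imread("pics/side2.png");crop("side",t,200,170,320,310,4,"pics/s2.png");st()
E
```

```text
clock: 2.7
ee_pos: [0.5789, -0.1523, 0.1272]
tcp_rot: [1.171, 1.566, 2.744]
ft_force: [0.3, 1.4, 0.3]
grip_width: 0.011
t 2.70 p [ 0.5789 -0.1523  0.1272] F [0.26 1.37 0.29] M [0.07 0.01 0.04] g 0.011
t 2.80 p [ 0.58   -0.1533  0.1293] F [ 0.36  0.28 -0.04] M [0.04 0.06 0.01] g 0.002
```

View pics/s2.png

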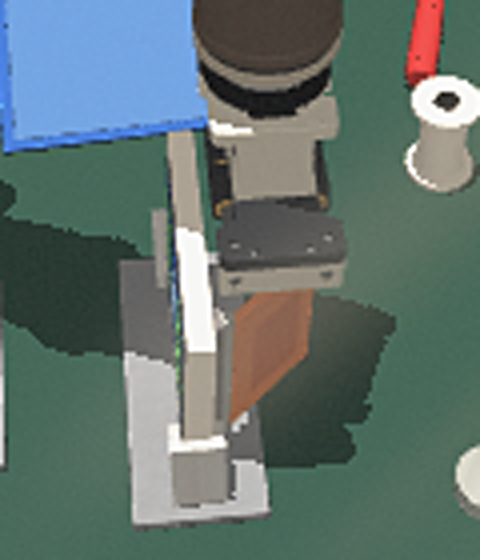

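```bash
python3 -m inch '[{"dp":[0,-0.0015,-0.003],"rot":[0,0,0]},{"dp":[0,-0.003,-0.006],"rot":[0,0,0]},{"dp":[0,-0.005,-0.009],"rot":[0,0,0]},{"dp":[0,-0.0065,-0.012],"rot":[0,0,0]},{"dp":[0,-0.008,-0.015],"rot":[0,0,0]},{"dp":[0,-0.01,-0.018],"rot":[0,0,0]},{"dp":[0,-0.0115,-0.021],"rot":[0,0,0]},{"dp":[0,-0.013,-0.024],"rot":[0,0,0]}]'; python3 -m inch '[{"dp":[0,-0.0015,-0.003],"rot":[0,0,0]},{"dp":[0,-0.003,-0.006],"rot":[0,0,0]},{"dp":[0,-0.005,-0.009],"rot":[0,0,0]},{"dp":[0,-0.0065,-0.012],"rot":[0,0,0]},{"dp":[0,-0.008,-0.015],"rot":[0,0,0]},{"dp":[0,-0.01,-0.018],"rot":[0,0,0]},{"dp":[0,-0.0115,-0.021],"rot":[0,0,0]},{"dp":[0,-0.013,-0.024],"rot":[0,0,0]}]'
python3 - <<'E'
from h import *
s=st()
t=arm.capture("side");crop("side",t,200,170,320,310,4,"pics/s3.png");st()
E
```

```text
clock: 3.47
ee_pos: [0.5937, -0.1788, 0.1297]
tcp_rot: [0.227, 1.57, 1.798]
ft_force: [0.1, 2.3, 0.7]
grip_width: 0.002
clock: 4.13
ee_pos: [0.6066, -0.2031, 0.1297]
tcp_rot: [1.643, 1.571, -3.069]
ft_force: [-1.5, 1.6, -0.4]
grip_width: 0.001
t 4.13 p [ 0.6066 -0.2031  0.1297] F [-1.48  1.58 -0.36] M [0.23 0.16 0.03] g 0.001
t 4.18 p [ 0.6068 -0.2039  0.1298] F [0.33 0.02 0.41] M [ 0.24  0.08 -0.  ] g 0.007
```

View pics/s3.png

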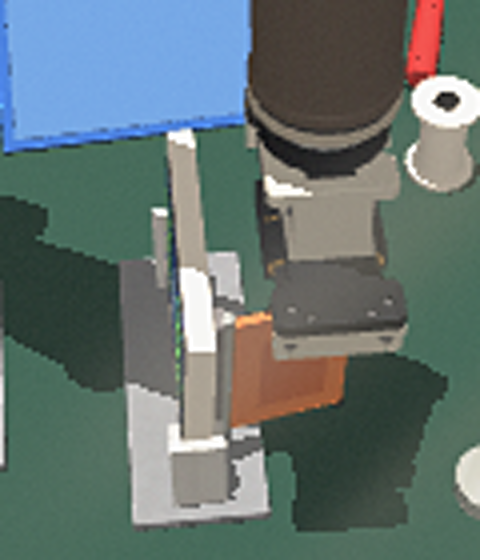

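```bash
python3 -m inch '[{"dp":[0,-0.001,-0.0005],"rot":[0,0,0]},{"dp":[0,-0.002,-0.001],"rot":[0,0,0]},{"dp":[0,-0.003,-0.0015],"rot":[0,0,0]},{"dp":[0,-0.004,-0.002],"rot":[0,0,0]},{"dp":[0,-0.005,-0.0025],"rot":[0,0,0]},{"dp":[0,-0.006,-0.003],"rot":[0,0,0]},{"dp":[0,-0.007,-0.0035],"rot":[0,0,0]},{"dp":[0,-0.007,-0.0035],"rot":[0,0,0]}]';python3 -c "
from h import *
st()";  python3 -m inch '[{"dp":[0,0,-0.0008],"rot":[0,0,0]},{"dp":[0,0,-0.0016],"rot":[0,0,0]},{"dp":[0,0,-0.0024],"rot":[0,0,0]},{"dp":[0,0,-0.0024],"rot":[0,0,0]}]';python3 -c "
from h import *
st()"
```

```text
clock: 4.85
ee_pos: [0.6138, -0.2062, 0.1297]
tcp_rot: [-1.864, 1.571, -0.293]
ft_force: [-1.1, 0.5, 0.2]
grip_width: 0.005
t 4.85 p [ 0.6138 -0.2062  0.1297] F [-1.11  0.52  0.19] M [ 0.17  0.1  -0.04] g 0.005
clock: 5.18
ee_pos: [0.6137, -0.2088, 0.1298]
tcp_rot: [-1.867, 1.57, -0.296]
ft_force: [-0.0, 0.5, 0.2]
grip_width: 0.004
t 5.18 p [ 0.6137 -0.2088  0.1298] F [-0.04  0.55  0.23] M [ 0.16 -0.05  0.02] g 0.004
```

```bash
for i in 1; do python3 -m inch '[{"dp":[0,0,-0.0008],"rot":[0,0,0]},{"dp":[0,0,-0.0016],"rot":[0,0,0]},{"dp":[0,0,-0.0016],"rot":[0,0,0]}]'|grep -E "ee_pos|force"; done; python3 -c "
from h import *
st()"
python3 -m inch '[{"dp":[0,0,-0.0008],"rot":[0,0,0]},{"dp":[0,0,-0.0016],"rot":[0,0,0]},{"dp":[0,0,-0.0016],"rot":[0,0,0]}]'|grep -E "ee_pos|force"; python3 -c "
from h import *
st()"
```

```text
ee_pos: [0.6136, -0.2104, 0.1298]
ft_force: [1.1, 1.4, -0.3]
t 5.43 p [ 0.6136 -0.2104  0.1298] F [ 1.09  1.36 -0.32] M [ 0.18 -0.06  0.05] g 0.004
ee_pos: [0.6135, -0.2121, 0.1297]
ft_force: [0.3, 0.9, 0.1]
t 5.68 p [ 0.6135 -0.2121  0.1297] F [0.28 0.87 0.11] M [ 0.23 -0.06  0.06] g 0.004
```

```bash
python3 -m inch '[{"dp":[0,0,-0.0008],"rot":[0,0,0]},{"dp":[0,0,-0.0016],"rot":[0,0,0]},{"dp":[0,0,-0.0016],"rot":[0,0,0]}]'|grep -E "ee_pos|force"; python3 -c "
from h import *
st()"
```

```text
ee_pos: [0.6135, -0.2137, 0.1297]
ft_force: [1.5, 1.5, -0.2]
t 5.93 p [ 0.6135 -0.2137  0.1297] F [ 1.45  1.53 -0.21] M [ 0.2  -0.12  0.01] g 0.005
```

```bash
python3 -m inch '[{"dp":[0,0,-0.0008],"rot":[0,0,0]},{"dp":[0,0,-0.0016],"rot":[0,0,0]},{"dp":[0,0,-0.0016],"rot":[0,0,0]}]'|grep -E "ee_pos|force"; python3 -c "
from h import *
st()"
```

```text
ee_pos: [0.6135, -0.2152, 0.1298]
ft_force: [-0.4, 0.6, -1.0]
t 6.18 p [ 0.6135 -0.2152  0.1298] F [-0.41  0.6  -1.01] M [ 0.19 -0.11  0.04] g 0.008
```

```bash
python3 -m inch '[{"dp":[0,0,-0.0008],"rot":[0,0,0]},{"dp":[0,0,-0.0016],"rot":[0,0,0]},{"dp":[0,0,-0.0016],"rot":[0,0,0]}]'>/dev/null; python3 -c "
from h import *
st()"
```

```text
t 6.43 p [ 0.6135 -0.2169  0.1298] F [1.33 0.62 0.34] M [ 0.22 -0.11 -0.01] g 0.005
```

```bash
python3 -m inch '[{"dp":[0,0,-0.0008],"rot":[0,0,0]},{"dp":[0,0,-0.0016],"rot":[0,0,0]},{"dp":[0,0,-0.0016],"rot":[0,0,0]}]'>/dev/null; python3 -c "
from h import *
st()"
```

```text
t 6.68 p [ 0.6135 -0.2184  0.1298] F [0.97 0.99 0.35] M [ 0.28 -0.11 -0.01] g 0.004
```

```bash
python3 -m inch '[{"dp":[0,0,-0.0008],"rot":[0,0,0]},{"dp":[0,0,-0.0016],"rot":[0,0,0]},{"dp":[0,0,-0.0016],"rot":[0,0,0]}]'>/dev/null; python3 -c "
from h import *
st()"
```

```text
t 6.93 p [ 0.6135 -0.22    0.1298] F [ 0.62  1.17 -0.06] M [ 0.28 -0.14  0.03] g 0.003
```

```bash
python3 -m inch '[{"dp":[0,0,-0.0008],"rot":[0,0,0]},{"dp":[0,0,-0.0016],"rot":[0,0,0]},{"dp":[0,0,-0.0016],"rot":[0,0,0]}]'>/dev/null; python3 -c "
from h import *
st()"
```

```text
t 7.18 p [ 0.6135 -0.2216  0.1297] F [ 0.32  1.42 -0.29] M [ 0.26 -0.14 -0.01] g 0.005
```

```bash
python3 -m inch '[{"dp":[0,0,-0.0008],"rot":[0,0,0]},{"dp":[0,0,-0.0016],"rot":[0,0,0]},{"dp":[0,0,-0.0016],"rot":[0,0,0]}]'>/dev/null; python3 -c "
from h import *
st()
crop('side',arm.capture('side'),200,170,320,310,4,'pics/s4.png')"
```

```text
t 7.43 p [ 0.6135 -0.2233  0.1297] F [0.79 0.95 0.83] M [ 0.31 -0.13  0.06] g 0.004
```

View pics/s4.png

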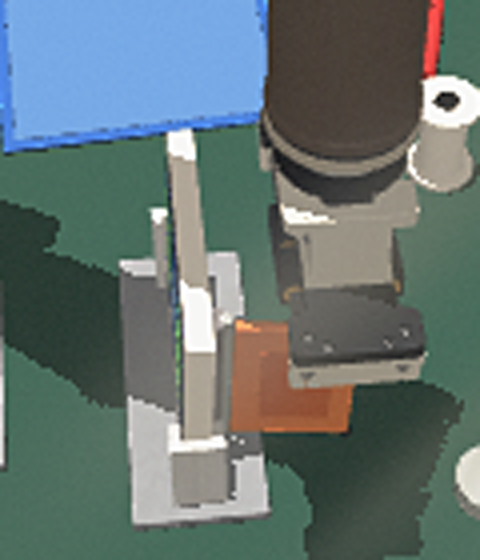

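The leg is now roughly perpendicular to the back, at crop (290,375). The moment still reads only friction, so I'll continue.

```bash
python3 -m inch '[{"dp":[0,0,-0.0008],"rot":[0,0,0]},{"dp":[0,0,-0.0016],"rot":[0,0,0]},{"dp":[0,0,-0.0016],"rot":[0,0,0]}]'>/dev/null; python3 -c "
from h import *
st()"
```

```text
t 7.73 p [ 0.6135 -0.2248  0.1297] F [ 0.46  1.08 -0.38] M [ 0.25 -0.1  -0.02] g 0.003
```

```bash
python3 -m inch '[{"dp":[0,0,-0.0008],"rot":[0,0,0]},{"dp":[0,0,-0.0016],"rot":[0,0,0]},{"dp":[0,0,-0.0016],"rot":[0,0,0]}]'>/dev/null; python3 -c "
from h import *
st()"
```

```text
t 7.98 p [ 0.6135 -0.226   0.1297] F [0.58 2.54 0.28] M [ 0.5  -0.05  0.  ] g 0.004
```

```bash
python3 -m inch '[{"dp":[0,0,-0.0008],"rot":[0,0,0]},{"dp":[0,0,-0.0016],"rot":[0,0,0]},{"dp":[0,0,-0.0016],"rot":[0,0,0]}]'>/dev/null; python3 -c "
from h import *
st()"
```

```text
t 8.23 p [ 0.6134 -0.2276  0.1296] F [ 0.63  2.92 -0.36] M [ 0.63  0.09 -0.04] g 0.005
```

```bash
python3 -m inch '[{"dp":[0,0,-0.0008],"rot":[0,0,0]},{"dp":[0,0,-0.0016],"rot":[0,0,0]},{"dp":[0,0,-0.0016],"rot":[0,0,0]}]'>/dev/null; python3 -c "
from h import *
st()"
```

```text
t 8.48 p [ 0.6132 -0.2296  0.1295] F [-0.43  2.82 -1.31] M [ 0.68  0.2  -0.1 ] g 0.002
```

```bash
python3 -m inch '[{"dp":[0,0,-0.0008],"rot":[0,0,0]},{"dp":[0,0,-0.0012],"rot":[0,0,0]},{"dp":[0,0,-0.0012],"rot":[0,0,0]}]'>/dev/null; python3 -c "
from h import *
st()
crop('side',arm.capture('side'),200,170,320,310,4,'pics/s5.png');st()"
```

```text
t 8.73 p [ 0.6132 -0.2302  0.1294] F [-2.15  5.29  0.02] M [ 0.99  0.29 -0.1 ] g 0.007
t 8.78 p [ 0.6133 -0.2302  0.1295] F [-1.19  5.03 -0.65] M [ 0.93  0.28 -0.13] g 0.005
```

View pics/s5.png

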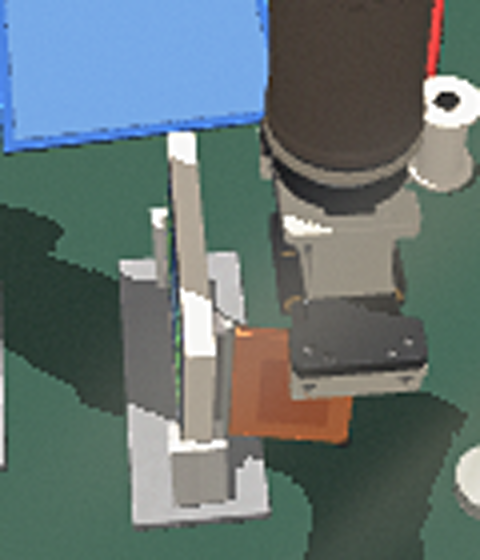

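```bash
python3 -m inch '[{"dp":[0,0,-0.0005],"rot":[0,0,0]},{"dp":[0,0,-0.0008],"rot":[0,0,0]},{"dp":[0,0,-0.0008],"rot":[0,0,0]}]'>/dev/null; python3 -c "
from h import *
st()"
```

```text
t 9.03 p [ 0.6132 -0.2306  0.1294] F [-2.05  5.56 -2.19] M [ 1.23  0.34 -0.11] g 0.001
```

```bash
python3 -m inch '[{"dp":[0,0,-0.0004],"rot":[0,0,0]},{"dp":[0,0,-0.0007],"rot":[0,0,0]},{"dp":[0,0,-0.0007],"rot":[0,0,0]},{"dp":[0,0,-0.0007],"rot":[0,0,0]}]'>/dev/null; python3 -c "
from h import *
st()"
```

```text
t 9.37 p [ 0.6132 -0.2309  0.1293] F [-2.19  6.65 -1.4 ] M [ 1.39  0.39 -0.14] g 0.005
```

```bash
python3 -m inch '[{"dp":[0,0,0],"rot":[0,0,0]},{"dp":[0,0,0],"rot":[0,0,0]}]'>/dev/null; python3 -c "
from h import *
st();arm.capture('side');st();arm.capture('side');st()"
```

```text
t 9.53 p [ 0.6132 -0.2309  0.1293] F [-2.15  6.49 -1.14] M [ 1.38  0.36 -0.05] g 0.003
t 9.58 p [ 0.6132 -0.2309  0.1293] F [-1.38  6.95 -1.88] M [ 1.3   0.39 -0.14] g 0.003
t 9.63 p [ 0.6132 -0.2309  0.1294] F [-1.24  7.57 -0.74] M [ 1.3   0.35 -0.12] g 0.003
```

```bash
python3 -m inch '[{"dp":[0,0,-0.0003],"rot":[0,0,0]},{"dp":[0,0,-0.0006],"rot":[0,0,0]},{"dp":[0,0,-0.0006],"rot":[0,0,0]},{"dp":[0,0,-0.0006],"rot":[0,0,0]},{"dp":[0,0,-0.0006],"rot":[0,0,0]}]'>/dev/null; python3 -c "
from h import *
st();t=arm.capture('side');st();crop('side',t,200,170,320,310,5,'pics/s6.png');cv2.imwrite('pics/side6.png',t)"
```

```text
t 10.05 p [ 0.6132 -0.2312  0.1293] F [-1.94  6.45 -1.36] M [ 1.52  0.35 -0.14] g 0.003
t 10.10 p [ 0.6132 -0.2312  0.1293] F [-1.58  7.64 -0.32] M [ 1.53  0.36 -0.06] g 0.003
```

View pics/s6.png

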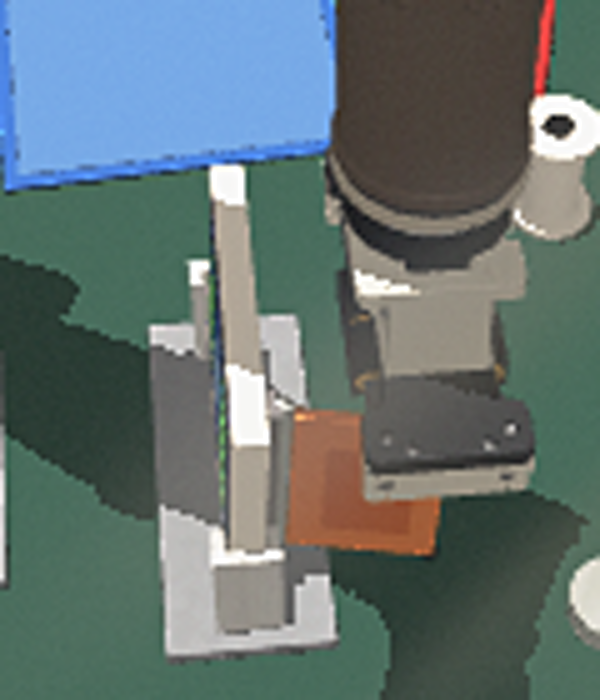

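The force is steady at about 7.7 N on the stop, which works out to about 0.027 rad of spring, held for over 0.5 s. The picture shows the leg slightly past perpendicular at crop (365,480), with the unit still in its channels. I'll back off and go up.

```bash
python3 -m inch '[{"dp":[0,0,0.0015],"rot":[0,0,0]},{"dp":[0,0,0.004],"rot":[0,0,0]},{"dp":[0,0,0.008],"rot":[0,0,0]},{"dp":[0,0,0.014],"rot":[0,0,0]},{"dp":[-0.03,0,0.016],"rot":[0,0,0]},{"dp":[-0.07,0,0.016],"rot":[0,0,0]},{"dp":[-0.11,0,0.016],"rot":[0,0,0]},{"dp":[-0.15,0,0.016],"rot":[0,0,0]}]' -1; python3 -c "
from h import *
st();plan([.61,.02,.30],Rdown((0,1,0)))"
```

```text
clock: 10.77
ee_pos: [0.6133, -0.2171, 0.2818]
tcp_rot: [-2.763, 1.57, -1.193]
ft_force: [0.2, -1.0, -0.1]
grip_width: 0.01
t 10.77 p [ 0.6133 -0.2171  0.2818] F [ 0.22 -1.02 -0.06] M [ 0.01 -0.06 -0.04] g 0.010
dp [-0.0185  0.0034  0.2371] |0.238| rot [-0.0005 -0.0012  0.0005] deg 0.1
```

```bash
python3 -m inch '[{"dp":[0,0,0.03],"rot":[0.12,0,0]},{"dp":[0,0,0.06],"rot":[0.24,0,0]},{"dp":[0,0,0.09],"rot":[0.36,0,0]},{"dp":[0,0,0.12],"rot":[0.48,0,0]},{"dp":[0,0,0.15],"rot":[0.6,0,0]},{"dp":[0,0,0.18],"rot":[0.72,0,0]},{"dp":[0,0,0.21],"rot":[0.84,0,0]},{"dp":[0,0,0.22],"rot":[0.96,0,0]}]' 1; python3 -c "
from h import *
st();print(arm.get_state()['q'].round(2));plan([.53,.02,.30],Rdown((1,0,0)))
for n in('top','side'): cv2.imwrite(f'pics/{n}7.png',arm.capture(n))
crop('top',cv2.imread('pics/top7.png'),245,150,365,240,6,'pics/t7.png')
crop('side',cv2.imread('pics/side7.png'),215,180,315,305,5,'pics/s7.png')"
```

```text
clock: 11.43
ee_pos: [0.6139, 0.009, 0.2798]
tcp_rot: [0.559, 1.569, 1.169]
ft_force: [0.2, 1.5, -0.2]
grip_width: 0.533
t 11.43 p [0.6139 0.009  0.2798] F [ 0.24  1.53 -0.16] M [ 0.01  0.01 -0.02] g 0.533
[-0.52  0.43  0.62  1.59 -0.26  1.21  0.76]
dp [-0.0203  0.0571 -0.0624] |0.087| rot [ 0.6104  0.0015 -0.0018] deg 35.0
```

View pics/t7.png

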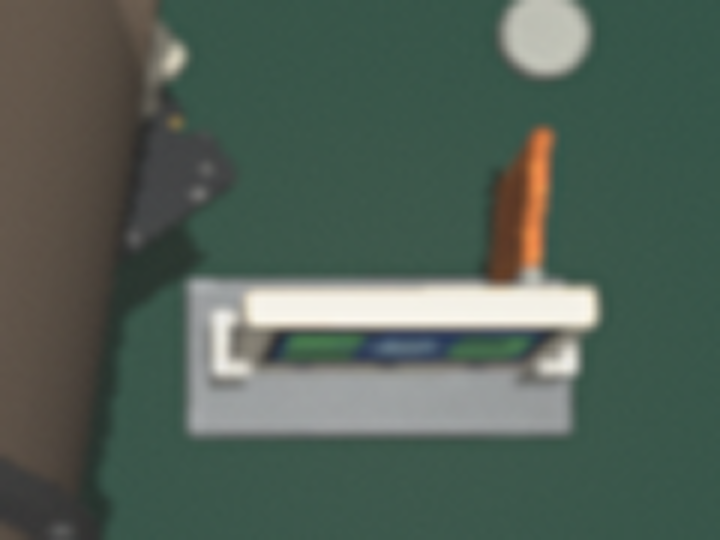

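View pics/s7.png

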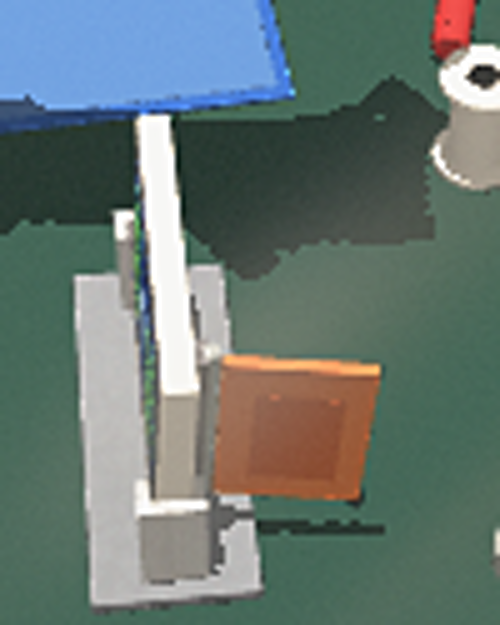

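Run:
```python
import fit0
from fit0 import *
T=lambda a:np.array(a)/6+[245-.5,150-.5]
S=lambda a:np.array(a)/5+[215-.5,180-.5]
fit0.rack=[]
fit0.unit=[(n,(T if n=="top" else S)(q),P) for (n,_,P),q in zip(unit,[(244,286),(600,286),(600,330),(244,330),(134,113),(170,113),(159,391),(198,391)])]
fit0.leg=[("top",T((545,125)),(0,.082,.02)),("side",S((381,363)),(0,.082,.02)),("side",S((362,500)),(0,.082,-.092))]
s=least_squares(res,[.4,-.2,0,.524,-.18,0,.04,1.6],loss="soft_l1");print(s.x.round(4));print(res(s.x).reshape(-1,2).round(1).tolist())
o,r=unitpose(s.x[3:7]);g=o+r.apply([0,0,.135]);print("grip",g, o)
x=r.apply([0,0,-1]);z=r.apply([1,0,0]);Rt=R.from_matrix(np.c_[x,np.cross(z,x),z])
tcp=g+.002*x  # grasp point 2mm behind tcp
print("tcp",tcp);plan(tcp-x*.12,Rt);st()
```

```text
[ 0.4     0.3006 -1.195   0.5257 -0.1822  0.0058  0.034   1.7119]
[[0.3, 0.5], [-0.8, 0.3], [-0.5, -1.3], [0.4, -1.2], [0.1, 0.3], [-0.3, -0.0], [-0.0, 0.4], [-0.1, -0.1], [0.1, 0.2], [-0.2, 0.8], [0.1, -1.0]]
grip [ 0.53031763 -0.18213919  0.14492199] [ 0.52572904 -0.18216562  0.01      ]
tcp [ 0.53024966 -0.18213958  0.14292315]
dp [ 0.0167 -0.1088 -0.1736] |0.206| rot [0.6066 0.0337 0.0101] deg 34.8
t 11.53 p [0.6139 0.0067 0.2797] F [ 1.09  0.04 -0.73] M [-0.07  0.01  0.04] g 0.621
```

```bash
python3 -m inch '[{"dp":[0,-0.018,-0.029],"rot":[0.12,0.006,0.002]},{"dp":[0,-0.036,-0.058],"rot":[0.24,0.012,0.004]},{"dp":[0,-0.054,-0.086],"rot":[0.36,0.018,0.006]},{"dp":[0,-0.072,-0.115],"rot":[0.48,0.026,0.008]},{"dp":[0,-0.09,-0.144],"rot":[0.6,0.033,0.01]},{"dp":[0,-0.109,-0.174],"rot":[0.607,0.034,0.01]},{"dp":[0.017,-0.109,-0.174],"rot":[0.607,0.034,0.01]},{"dp":[0.017,-0.109,-0.174],"rot":[0.607,0.034,0.01]}]' 1
cat > pg.py <<'E'
from h import *
st()
r=R.from_euler("ZY",[.0058,.034]);x=r.apply([0,0,-1]);z=r.apply([1,0,0]);Rt=R.from_matrix(np.c_[x,np.cross(z,x),z])
plan([.5302,-.1821,.1429],Rt)
E
python3 pg.py; python3 -c "
from h import *
crop('side',arm.capture('side'),200,140,320,305,4,'pics/s8.png')"; python3 pg.py
```

```text
clock: 12.2
ee_pos: [0.531, -0.1897, 0.2617]
tcp_rot: [-3.097, 1.535, -3.097]
ft_force: [-0.2, 1.5, -0.5]
grip_width: 0.999
t 12.20 p [ 0.531  -0.1897  0.2617] F [-0.17  1.48 -0.46] M [0.02 0.07 0.  ] g 0.999
dp [0.1188 0.0078 0.0035] |0.119| rot [-0.0054 -0.0021  0.0014] deg 0.3
t 12.25 p [ 0.5322 -0.1877  0.2624] F [-0.17 -0.48 -0.32] M [-0.08 -0.06 -0.02] g 0.997
dp [0.1195 0.0057 0.0024] |0.120| rot [-0.0028 -0.002   0.0006] deg 0.2
```

View pics/s8.png

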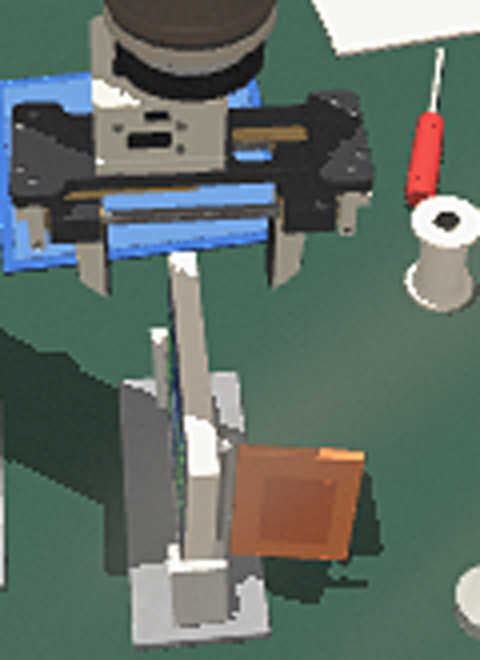

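```bash
python3 -m inch '[{"dp":[0.02,0,0],"rot":[0,0,0]},{"dp":[0.04,0,0],"rot":[0,0,0]},{"dp":[0.06,0,0],"rot":[0,0,0]},{"dp":[0.07,0,0],"rot":[0,0,0]},{"dp":[0.07,0,0],"rot":[0,0,0]}]' 1 ;python3 pg.py
```

```text
clock: 12.67
ee_pos: [0.5305, -0.185, 0.1914]
tcp_rot: [3.139, 1.533, -3.138]
ft_force: [-1.3, 0.8, -0.5]
grip_width: 0.999
t 12.67 p [ 0.5305 -0.185   0.1914] F [-1.3   0.78 -0.54] M [-0.04  0.03 -0.08] g 0.999
dp [0.0485 0.0029 0.0016] |0.049| rot [ 0.0003 -0.0037 -0.0001] deg 0.2
```

```bash
python3 -m inch '[{"dp":[0.015,0.001,0.001],"rot":[0,0,0]},{"dp":[0.03,0.002,0.001],"rot":[0,0,0]},{"dp":[0.042,0.003,0.001],"rot":[0,0,0]},{"dp":[0.0485,0.003,0.001],"rot":[0,0,0]},{"dp":[0.0485,0.003,0.001],"rot":[0,0,0]}]' 1 ;python3 pg.py
```

```text
clock: 13.08
ee_pos: [0.5301, -0.1825, 0.1437]
tcp_rot: [-3.134, 1.535, -3.129]
ft_force: [0.4, 0.1, -0.4]
grip_width: 0.999
t 13.08 p [ 0.5301 -0.1825  0.1437] F [ 0.41  0.15 -0.37] M [-0.08 -0.01  0.03] g 0.999
dp [0.0007 0.0004 0.0001] |0.001| rot [-0.0011 -0.0022  0.0003] deg 0.1
```

```bash
python3 -m inch '[{"dp":[0,0,0],"rot":[0,0,0]},{"dp":[0,0,0],"rot":[0,0,0]},{"dp":[0,0,0],"rot":[0,0,0]},{"dp":[0,0,0],"rot":[0,0,0]},{"dp":[0,0,0],"rot":[0,0,0]},{"dp":[0,0,0],"rot":[0,0,0]}]' -1 25 ;python3 pg.py
```

```text
clock: 13.58
ee_pos: [0.5305, -0.1829, 0.1445]
tcp_rot: [-3.125, 1.536, -3.121]
ft_force: [0.5, 0.1, -0.2]
grip_width: 0.611
t 13.58 p [ 0.5305 -0.1829  0.1445] F [ 0.53  0.14 -0.23] M [-0.06 -0.03 -0.02] g 0.611
dp [ 0.0016  0.0008 -0.0002] |0.002| rot [-0.002  -0.0005  0.0005] deg 0.1
```

```bash
python3 -m inch '[{"dp":[0,0,0],"rot":[0,0,0]},{"dp":[0,0,0],"rot":[0,0,0]},{"dp":[0,0,0],"rot":[0,0,0]},{"dp":[0,0,0],"rot":[0,0,0]}]' -1 40 ;python3 pg.py
```

```text
clock: 13.92
ee_pos: [0.5304, -0.1829, 0.1442]
tcp_rot: [-3.125, 1.536, -3.121]
ft_force: [1.2, -0.9, -0.8]
grip_width: 0.327
t 13.92 p [ 0.5304 -0.1829  0.1442] F [ 1.18 -0.87 -0.84] M [-0.11  0.02 -0.01] g 0.327
dp [ 0.0013  0.0008 -0.0001] |0.002| rot [-0.0019 -0.0009  0.0005] deg 0.1
```

```bash
python3 -m inch '[{"dp":[0,0,0],"rot":[0,0,0]},{"dp":[0,0,0],"rot":[0,0,0]},{"dp":[0,0,0],"rot":[0,0,0]},{"dp":[0,0,0],"rot":[0,0,0]},{"dp":[0,0,0],"rot":[0,0,0]}]' -1 40 ;python3 pg.py
```

```text
clock: 14.33
ee_pos: [0.529, -0.1829, 0.1443]
tcp_rot: [3.139, 1.533, -3.141]
ft_force: [-4.2, 1.2, 6.0]
grip_width: 0.198
t 14.33 p [ 0.529  -0.1829  0.1443] F [-4.21  1.24  5.98] M [0.05 1.71 0.08] g 0.198
dp [0.0013 0.0008 0.0012] |0.002| rot [-0.0021 -0.0034 -0.0002] deg 0.2
```

```bash
python3 -m inch '[{"dp":[-0.006,0,0],"rot":[0,0,0]},{"dp":[-0.014,0,-0.0005],"rot":[0,0,0]},{"dp":[-0.024,0,-0.001],"rot":[0,0,0]},{"dp":[-0.036,0,-0.001],"rot":[0,0,0]},{"dp":[-0.05,0,-0.002],"rot":[0,0,0]},{"dp":[-0.066,0,-0.002],"rot":[0,0,0]},{"dp":[-0.084,0,-0.003],"rot":[0,0,0]},{"dp":[-0.1,0,-0.003],"rot":[0,0,0]}]' ;python3 pg.py
```

```text
clock: 15.0
ee_pos: [0.5313, -0.183, 0.2466]
tcp_rot: [-3.113, 1.538, -3.11]
ft_force: [0.5, 0.7, -6.1]
grip_width: 0.196
t 15.00 p [ 0.5313 -0.183   0.2466] F [ 0.48  0.69 -6.08] M [-0.03 -0.02 -0.03] g 0.196
dp [0.1037 0.001  0.0023] |0.104| rot [-0.0023  0.0012  0.0009] deg 0.2
```

```bash
python3 -m inch '[{"dp":[-0.015,0,-0.001],"rot":[0,0,0]},{"dp":[-0.03,0,-0.001],"rot":[0,0,0]},{"dp":[-0.045,0,-0.002],"rot":[0,0,0]},{"dp":[-0.058,0,-0.002],"rot":[0,0,0]},{"dp":[-0.06,0,-0.002],"rot":[0,0,0]},{"dp":[-0.06,0,-0.002],"rot":[0,0,0]}]' ;python3 -c "
from h import *
st()
a=arm.capture('side');b=arm.capture('top');st();cv2.imwrite('pics/side9.png',a)
cv2.imwrite('pics/b9.png',np.hstack([a[:,100:420],b[:,150:450]]))"
```

```text
clock: 15.5
ee_pos: [0.5316, -0.1831, 0.3058]
tcp_rot: [-3.112, 1.539, -3.108]
ft_force: [-0.9, 0.3, -6.4]
grip_width: 0.192
t 15.50 p [ 0.5316 -0.1831  0.3058] F [-0.85  0.29 -6.36] M [-0.01  0.03 -0.03] g 0.192
t 15.60 p [ 0.5308 -0.1825  0.3041] F [-0.56  0.96 -5.8 ] M [-0.   -0.01  0.  ] g 0.194
```

View pics/b9.png

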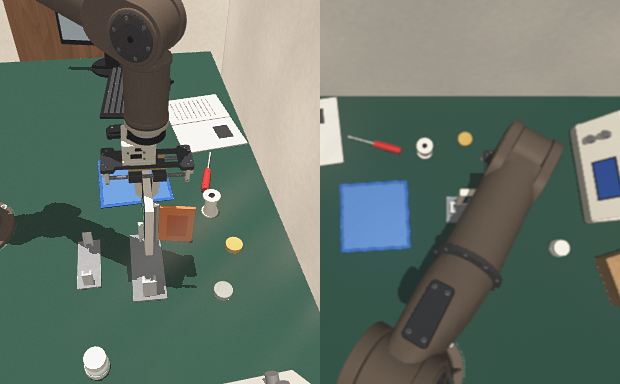

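```bash
cat > pp.py <<'E'
from h import *
import sys
s=st();print("q",s["q"].round(2),"rpy tilt", R.from_euler("xyz",s["tcp_rot"]).as_matrix()[:,0].round(3))
r=R.from_euler("ZY",[.06,.21]);x=r.apply([0,0,-1]);z=r.apply([1,0,0]);Rt=R.from_matrix(np.c_[x,np.cross(z,x),z])
plan([.495,.180,float(sys.argv[1])],Rt)
E
python3 pp.py .24
```

```text
t 15.60 p [ 0.5308 -0.1825  0.3041] F [-0.56  0.96 -5.8 ] M [-0.   -0.01  0.  ] g 0.194
q [-0.36  0.37  0.84  1.66 -0.27  1.27  0.53] rpy tilt [-0.035 -0.    -0.999]
dp [ 0.0651  0.3627 -0.0321] |0.370| rot [-0.0557  0.175  -0.0066] deg 10.5
```

Translating first, with the tilt blended in, while staying high.

```bash
python3 -m inch '[{"dp":[0,0.01,-0.001],"rot":[0,0.01,0]},{"dp":[0,0.03,-0.003],"rot":[-0.005,0.02,0]},{"dp":[0,0.055,-0.005],"rot":[-0.01,0.04,-0.001]},{"dp":[0,0.08,-0.007],"rot":[-0.015,0.06,-0.002]},{"dp":[0,0.105,-0.01],"rot":[-0.02,0.08,-0.003]},{"dp":[0,0.13,-0.012],"rot":[-0.027,0.1,-0.004]},{"dp":[0,0.155,-0.014],"rot":[-0.035,0.12,-0.005]},{"dp":[0,0.18,-0.016],"rot":[-0.04,0.14,-0.005]}]'>/dev/null;python3 pp.py .24
```

```text
t 16.27 p [ 0.5136 -0.0007  0.3042] F [ 0.41  0.11 -6.01] M [-0.01 -0.43  0.03] g 0.194
q [-0.66  0.37  0.79  1.66 -0.23  1.4   0.23] rpy tilt [-0.176 -0.01  -0.984]
dp [0.0647 0.1814 0.001 ] |0.193| rot [-0.0149  0.0328 -0.0013] deg 2.1
```

```bash
python3 -m inch '[{"dp":[0,0.025,0],"rot":[-0.003,0.01,0]},{"dp":[0,0.05,0],"rot":[-0.006,0.015,0]},{"dp":[0,0.08,0],"rot":[-0.009,0.02,0]},{"dp":[0,0.11,0],"rot":[-0.012,0.03,-0.001]},{"dp":[0,0.14,0],"rot":[-0.015,0.033,-0.001]},{"dp":[0,0.165,0],"rot":[-0.015,0.033,-0.001]},{"dp":[0,0.178,0],"rot":[-0.015,0.033,-0.001]},{"dp":[0,0.181,0],"rot":[-0.015,0.033,-0.001]}]'>/dev/null; python3 -c "
from h import *
st()
a=arm.capture('side');b=arm.capture('top');cv2.imwrite('pics/side10.png',a);cv2.imwrite('pics/top10.png',b)
crop('side',a,150,90,330,240,4,'pics/s10.png')
cv2.imwrite('pics/t10.png',cv2.resize(b[120:300,120:360],None,fx=3,fy=3))"; python3 pp.py .20
```

```text
t 16.93 p [0.5053 0.1821 0.3034] F [-0.12 -0.47 -6.75] M [-0.16 -0.57  0.  ] g 0.187
t 17.03 p [0.5059 0.1785 0.3039] F [-0.02 -0.14 -5.48] M [-0.05 -0.47 -0.02] g 0.196
q [-0.89  0.42  0.73  1.58 -0.3   1.46 -0.05] rpy tilt [-0.207 -0.013 -0.978]
dp [0.1039 0.0023 0.011 ] |0.105| rot [0.0003 0.0011 0.0007] deg 0.1
```

View pics/s10.png

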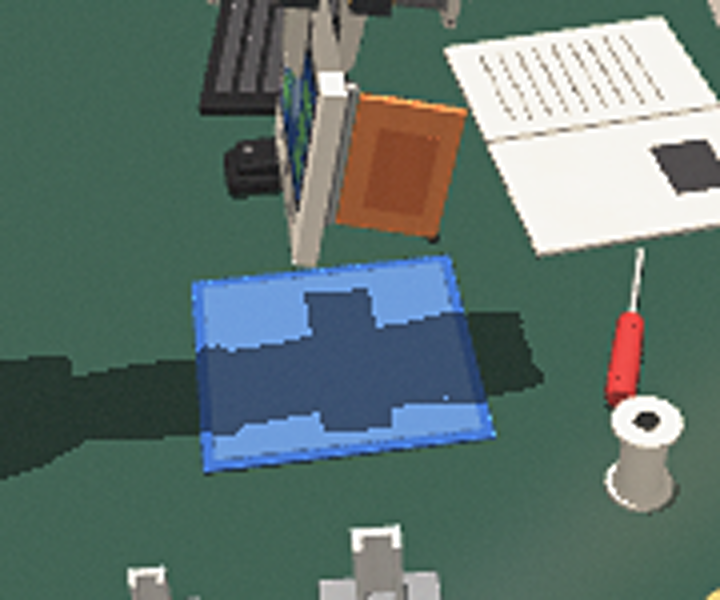

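View pics/t10.png

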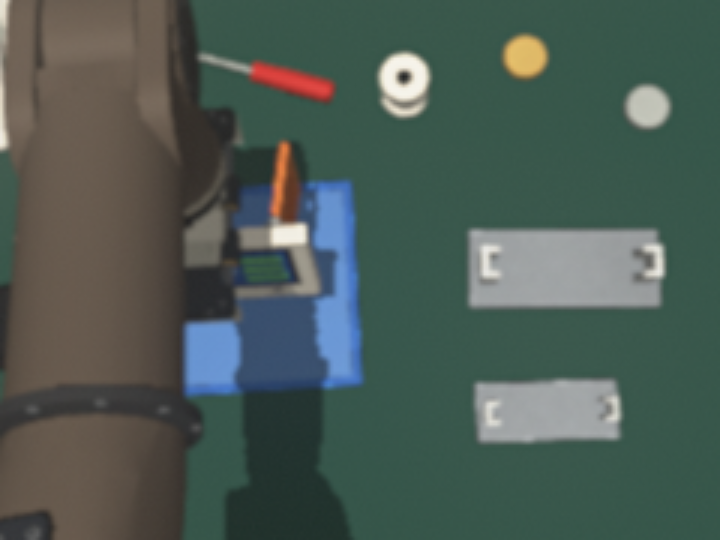

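The unit hangs over the mat, screen towards the robot, leg at side crop (400,165) still fully out. I'll lower it.

```bash
python3 -m inch '[{"dp":[0.018,0.0005,0.002],"rot":[0,0,0]},{"dp":[0.036,0.001,0.004],"rot":[0,0,0]},{"dp":[0.054,0.001,0.006],"rot":[0,0,0]},{"dp":[0.072,0.0015,0.008],"rot":[0,0,0]},{"dp":[0.088,0.002,0.009],"rot":[0,0,0]},{"dp":[0.1,0.002,0.011],"rot":[0,0,0]},{"dp":[0.104,0.002,0.011],"rot":[0,0,0]},{"dp":[0.104,0.002,0.011],"rot":[0,0,0]}]'>/dev/null;python3 pp.py .145
```

```text
t 17.70 p [0.4951 0.1784 0.1999] F [-1.29 -0.14 -5.88] M [ 0.01 -0.47  0.02] g 0.189
q [-0.87  0.5   0.7   1.75 -0.36  1.24  0.01] rpy tilt [-0.207 -0.012 -0.978]
dp [0.0537 0.0017 0.0114] |0.055| rot [-0.0023  0.0007  0.    ] deg 0.1
```

```bash
python3 -m inch '[{"dp":[0.01,0,0.002],"rot":[0,0,0]},{"dp":[0.02,0.001,0.004],"rot":[0,0,0]},{"dp":[0.03,0.001,0.006],"rot":[0,0,0]},{"dp":[0.039,0.001,0.008],"rot":[0,0,0]},{"dp":[0.046,0.001,0.01],"rot":[0,0,0]},{"dp":[0.051,0.001,0.011],"rot":[0,0,0]},{"dp":[0.053,0.001,0.0114],"rot":[0,0,0]},{"dp":[0.053,0.001,0.0114],"rot":[0,0,0]}]'>/dev/null;python3 -c "
from h import *
a=arm.capture('side');b=arm.capture('top')
crop('side',a,170,90,310,220,5,'pics/s11.png')"; python3 pp.py .135
```

```text
t 18.47 p [0.4959 0.1804 0.1465] F [ 0.27 -0.21 -5.77] M [ 0.02 -0.44 -0.  ] g 0.195
q [-0.85  0.56  0.66  1.8  -0.41  1.13  0.05] rpy tilt [-0.206 -0.012 -0.979]
dp [ 0.0115 -0.0004  0.0015] |0.012| rot [-0.0009  0.0025 -0.0007] deg 0.2
```

View pics/s11.png

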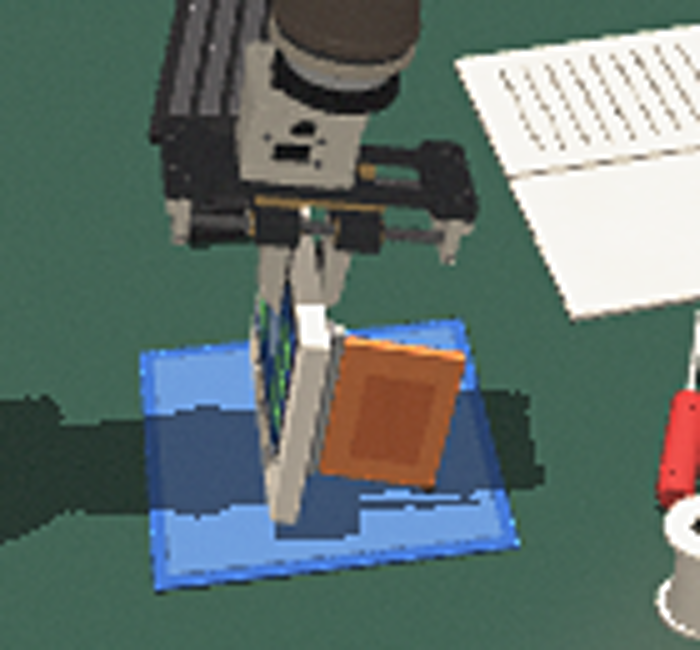

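```bash
python3 -m inch '[{"dp":[0.0015,0,0.0003],"rot":[0,0,0]},{"dp":[0.003,0,0.0006],"rot":[0,0,0]},{"dp":[0.0045,0,0.001],"rot":[0,0,0]},{"dp":[0.006,0,0.0013],"rot":[0,0,0]},{"dp":[0.0075,0,0.0016],"rot":[0,0,0]},{"dp":[0.009,0,0.0019],"rot":[0,0,0]},{"dp":[0.009,0,0.0019],"rot":[0,0,0]}]'>/dev/null;python3 pp.py .135
```

```text
t 19.05 p [0.4954 0.1804 0.1368] F [-0.33  0.3  -5.93] M [ 0.01 -0.55  0.05] g 0.191
q [-0.85  0.57  0.66  1.81 -0.42  1.11  0.06] rpy tilt [-0.207 -0.012 -0.978]
dp [ 0.0018 -0.0004 -0.0001] |0.002| rot [-0.0008  0.0016 -0.0005] deg 0.1
```

```bash
python3 -m inch '[{"dp":[0.001,0,0.0002],"rot":[0,0,0]},{"dp":[0.002,0,0.0004],"rot":[0,0,0]},{"dp":[0.002,0,0.0004],"rot":[0,0,0]}]'>/dev/null;python3 pp.py .135
```

```text
t 19.30 p [0.4957 0.1805 0.1353] F [ 0.58  0.73 -3.5 ] M [-0.   -0.23 -0.  ] g 0.195
q [-0.85  0.57  0.66  1.81 -0.42  1.11  0.06] rpy tilt [-0.206 -0.011 -0.978]
dp [ 0.0005 -0.0004 -0.0007] |0.001| rot [-0.0008  0.0023 -0.0009] deg 0.1
```

```bash
python3 -m inch '[{"dp":[0.0005,0,0.0001],"rot":[0,0,0]},{"dp":[0.001,0,0.0002],"rot":[0,0,0]},{"dp":[0.001,0,0.0002],"rot":[0,0,0]}]'>/dev/null;python3 pp.py .135
```

```text
t 19.55 p [0.496  0.1806 0.1352] F [-1.19  0.56  8.33] M [-0.18  0.89 -0.02] g 0.192
q [-0.85  0.57  0.66  1.81 -0.42  1.11  0.06] rpy tilt [-0.206 -0.011 -0.979]
dp [ 0.0004 -0.0005 -0.001 ] |0.001| rot [-0.0007  0.0027 -0.0016] deg 0.2
```

```bash
python3 -m inch '[{"dp":[-0.0003,0,-0.0001],"rot":[0,0,0]},{"dp":[-0.0006,0,-0.0001],"rot":[0,0,0]}]' - 10>/dev/null;python3 pp.py .135;  python3 -m inch '[{"dp":[-0.0006,0,-0.0001],"rot":[0,0,0]},{"dp":[0,0,0],"rot":[0,0,0]},{"dp":[0,0,0],"rot":[0,0,0]},{"dp":[0,0,0],"rot":[0,0,0]},{"dp":[0,0,0],"rot":[0,0,0]},{"dp":[0,0,0],"rot":[0,0,0]}]' 0.2; python3 -c "
from h import *
a=arm.capture('side')
crop('side',a,170,90,310,220,5,'pics/s12.png');st()"
```

```text
clock: 19.72
ee_pos: [0.4958, 0.1805, 0.1353]
tcp_rot: [3.136, 1.363, -3.088]
ft_force: [-0.7, 0.4, 1.4]
grip_width: 0.194
t 19.72 p [0.4958 0.1805 0.1353] F [-0.72  0.38  1.43] M [-0.16  0.26  0.01] g 0.194
q [-0.85  0.57  0.66  1.81 -0.42  1.11  0.06] rpy tilt [-0.206 -0.011 -0.979]
dp [ 0.0004 -0.0005 -0.0008] |0.001| rot [-0.0007  0.0026 -0.0012] deg 0.2
clock: 20.22
ee_pos: [0.4956, 0.1804, 0.1346]
tcp_rot: [3.139, 1.363, -3.085]
ft_force: [-0.0, 0.5, 0.2]
grip_width: 0.572
t 20.27 p [0.4956 0.1804 0.1346] F [1.14 0.48 0.43] M [-0.12 -0.17 -0.02] g 0.585
```

View pics/s12.png

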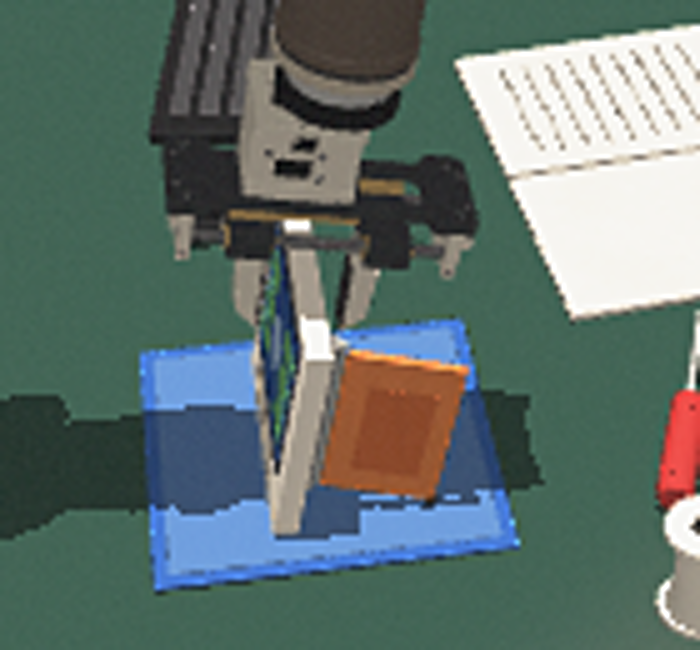

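The unit stands leaning back on its foot at crop (430,500), with the fingers clear on both sides. I'll retreat along the fingers.

```bash
python3 -m inch '[{"dp":[-0.006,0,0],"rot":[0,0,0]},{"dp":[-0.016,0,0],"rot":[0,0,0]},{"dp":[-0.032,0,0],"rot":[0,0,0]},{"dp":[-0.055,0,0],"rot":[0,0,0]},{"dp":[-0.085,0,0],"rot":[0,0,0]},{"dp":[-0.12,0,0],"rot":[0,0,0]},{"dp":[-0.15,0,0],"rot":[0,0,0]},{"dp":[-0.15,0,0],"rot":[0,0,0]}]' ; python3 -m inch '[{"dp":[0,-0.03,0],"rot":[0,0,0]},{"dp":[0,-0.07,0],"rot":[0,0,0]},{"dp":[0,-0.11,0],"rot":[0,0,0]},{"dp":[0,-0.15,0],"rot":[0,0,0]},{"dp":[0,-0.19,0],"rot":[0,0,0]},{"dp":[0,-0.23,0],"rot":[0,0,0]},{"dp":[0,-0.26,0],"rot":[0,0,0]},{"dp":[0,-0.28,0],"rot":[0,0,0]}]'; python3 -c "
from h import *
st()
a=arm.capture('side');b=arm.capture('top');cv2.imwrite('pics/side13.png',a);cv2.imwrite('pics/top13.png',b)
crop('side',a,180,120,290,220,6,'pics/s13.png')
crop('top',b,150,120,260,260,4,'pics/t13.png');cv2.imwrite('pics/b13.png',b)"
```

```text
clock: 20.93
ee_pos: [0.5301, 0.1818, 0.288]
tcp_rot: [3.128, 1.372, -3.097]
ft_force: [-0.2, -0.8, -0.5]
grip_width: 0.601
clock: 21.6
ee_pos: [0.5425, -0.1018, 0.2827]
tcp_rot: [-3.136, 1.364, -3.081]
ft_force: [0.6, -0.8, -0.3]
grip_width: 0.602
t 21.60 p [ 0.5425 -0.1018  0.2827] F [ 0.56 -0.78 -0.31] M [-0.05 -0.1   0.06] g 0.602
```

View pics/s13.png

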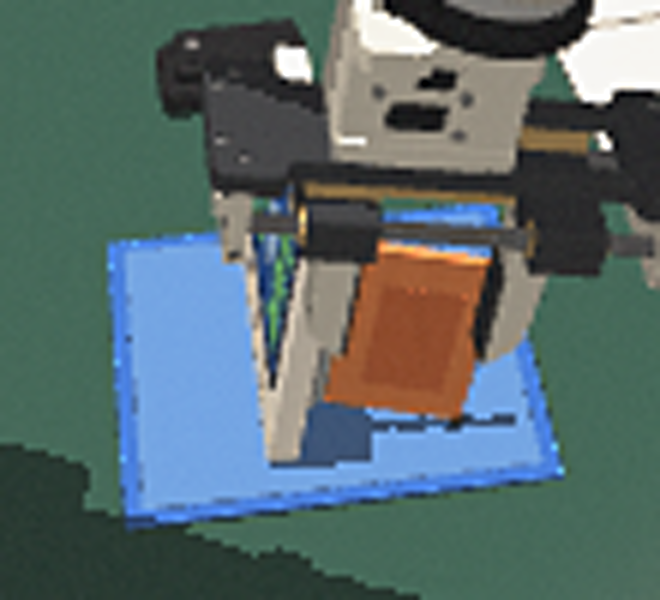

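View pics/t13.png

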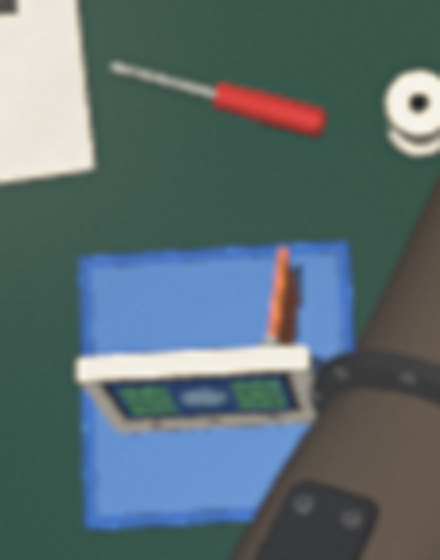

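Run:
```python
from h import *
from scipy.optimize import least_squares
q=np.array([(77,357),(309,346),(310,371),(78,383),(110,432)])/4+[149.5,119.5]
P=np.array([(.009,.09,.156),(.009,-.09,.156),(-.009,-.09,.156),(-.009,.09,.156),(-.009,.09,0.003)])
f=lambda p:(proj("top",np.array([p[0],p[1],.0032])+R.from_euler("ZY",p[2:4]).apply(P))-q).ravel()
s=least_squares(f,[.467,.18,.06,.2]);print(s.x.round(4),s.fun.round(1))
d=R.from_euler("z",-.06).apply([s.x[0]-.502,s.x[1]-.181,0]);print("in mat",d.round(4));st()
```

```text
[0.4694 0.1802 0.0487 0.1922] [ 0.1  0.4 -0.5  0.5 -0.7 -0.2 -0.4 -0.6  1.7 -0. ]
in mat [-0.0326  0.0012  0.    ]
t 21.70 p [ 0.5425 -0.1024  0.2826] F [ 0.49 -0.54  0.43] M [-0.01 -0.16 -0.01] g 0.600
```

```bash
python3 -c "
from bench import arm
print(arm.job_done())"
```

```text
the job is handed in; nothing more can be done
None
```

The job is handed in: the unit stands on the mat, leaning back on its leg, and the gripper has let go and moved clear. The robot clock read about 22 s of the 72 s allowed. No verdict was reported.

- **Leg:** I pushed it out with closed fingers from about 0.87 to 1.71 rad. It was held against the stop at about 6.5 to 8 N for roughly 0.7 s. I judged that from the wrist force and moment. It works out to about 0.025 to 0.029 rad on the stop spring if the contact was 57 mm from the hinge, but the spring itself could not be read. The unit slid a little in the rack's play during the push.
- **Lift and placing:** I lifted the unit about 0.16 m with the leg out. I lowered it already tilted about 0.21 rad and set it down at about 14 N.
- **Last check:** A fit to the top picture puts the unit at -33 mm (mat x) and +1 mm (mat y) from the mat's middle. It is about 0.01 rad off square and leans about 0.19 rad, compared with the 0.21 expected. One low corner fitted 1.7 px off.
- **Leg and surroundings:** The pictures show the leg out and its foot on the far side of the mat. The bystanders in view looked unmoved; I did not measure them.

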